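Dial the glue carousel to 4 and load the bottle

TASK

Turn the bottle carousel on the table until the number 4 stands whole in the middle of its small yellow-framed window, then stand the glue bottle with the black cap and red side grips, cap up, in the compartment that this brings under the opening in the blue cover. Set the bottle down rather than dropping it, and leave the other loose things where they are.

Things in the scene. Friction and masses are not known exactly. Their poses are not given: they have to be found in the camera images.
- carousel: Fixed part of a round table carousel: black foot, and a flat round blue cover (radius 88 mm, top 41 mm above the table) on the axle. Origin on the table on the axle, z up. Its x axis points from the axle to the number window; the opposite side (-x) has the opening. It does not slide.
- window (a point): Middle of the yellow-framed window in the cover, 75 mm from the axle, 41 mm above the table. The window is 26 mm wide; black numerals 1 to 5 (9 mm wide, 15 mm high, tops outward) on the white ring of the drum pass below it.
- opening (a point): Middle of the opening in the cover, 41 mm from the axle on the side opposite the window, at the height of the cover's top (41 mm). The opening is a 72 degree sector, 64 mm long from the axle, as wide as one compartment.
- carousel_drum (a joint): Turn of the drum under the cover, rad, growing anticlockwise seen from above; about 0.1 N m of friction holds it where it is left; end stops at -0.2 and 5.23. Number k stands in the middle of the window, and compartment k under the opening, at (k - 1) x 1.2566 (number 4: 3.770).
- post (a point): Top of one of five like orange posts on the drum, 12 mm thick, tops 75 mm above the table, 99 mm from the axle, outside the cover; evenly spaced, the others at 1.2566 rad steps round the axle. This one is at the angle of the joint value, anticlockwise from the carousel's x axis. Push a post sideways along its circle to turn the drum. They stand on a floor disc of radius 106 mm, 13 mm high.
- compartment_4 (a point): Middle of the floor of compartment 4, 41 mm from the axle, 13 mm above the table; it turns with the drum. Each compartment is a 72 degree sector between 3 mm walls, from 12 to 66 mm from the axle, floor 13 mm and wall tops 35 mm above the table. The bottle, at any turn, has at least 4 mm to spare round it here.
- glue_red: The bottle to be stored as a body (see bottle_mid); origin in the middle of its foot.
- bottle_mid (a point): The bottle to be stored: dark body, black cap, red grips on its two narrow ends; 83 mm tall, about 50 g, standing on the table. This point is on its upright axis half-way up, 41.5 mm above its foot. Body 24 mm thick along this point's x axis and 28 mm wide along its y axis (32 mm over the grips) up to 53 mm above the foot, then narrowing to the cap, 12 mm thick.
- blue_mid (a point): Another glue bottle of the same size, with a white nozzle and blue grips, standing on the table: leave it. Point half-way up, 41.5 mm above its foot.
- teal_pot: Small pot with a black lid, 36 mm across, 21 mm high, standing on the table: leave it. Origin under its centre.
- sanding_block: Purple sanding block, 34 x 64 x 10 mm, long along its y, flat on the table: leave it. Origin under its centre.

How it is judged:
By the outcome, as a careful person would: the job done as asked, in the order asked, and still so for the second after the job is handed in, with the robot touching nothing.
It also fails if it takes over 72 s, if anything falls off the work surface, if the arm or the gripper's body presses on something with over 40 N, if the wrist force passes 120 N, or if a joint passes its speed limit or range.

ROBOT

A 6-joint arm with a two-finger parallel gripper is mounted at the origin on a cart in front of the work surface, level with it; the furniture and walls round the work are solid. World frame = base frame: x ahead of the robot, y to its left, z up, the work surface at z = 0. Lengths are in m, angles in rad, forces in N, time in s.
With the tool pointing down it reaches from about 0.35 to 0.725 m from the base axis. Payload 4.3 kg.
Tool frame: the origin (TCP) lies midway between the tips of the shut fingers; the grasp point (between the pads) lies 19 mm behind it; z points along the fingers, y is the line along which they close (so a half turn about z gives the same grasp; the last joint's range is limited). The gripper opens to 85 mm and grips with 20 to 120 N. Pads are 22 mm wide; open, the fingers measure 114 mm over their backs; the gripper's body (76 mm by 85 mm) begins 54 mm behind the grasp point. The pads swing forward as they close: fully open they stand 13 mm farther back than shut.
Start: joints at [-1.25, 0.377, 0.081, 1.274, 0, 1.46], TCP at [0.24, -0.522, 0.231] pointing down, gripper open.
Joint ranges: [-2.72, 2.72], [-0.84, 1.66], [-1.02, 1.22], [-1.77, 2.12], [-1.37, 1.28], [-3.14, 3.14]. Speed limits (rad/s): [2.57, 2.57, 3.14, 3.14, 3.14, 3.14].

INTERFACE

Orientations are given as a rotation vector (axis times angle).
In Python, from cell import arm, capture, nets gives the robot as it stands.
- The arm moves only by the tool apply_moves, never from a script. Its arguments are lists of equal length, an entry for each row: "offset": the shift along the world's x, y, z in m, a list of three; "twist": the turn, a rotation vector about the world's x, y, z in degrees, a list of three; "fingers": the opening, from -1 (shut) to 1 (fully open), so that 0 is half open. A call has exactly 5 rows; each row is the pose to reach, as a shift and turn from the pose commanded when the call began; what a row does not reach only later rows make up. A row lasts 1/10 s, in which the tool goes at most 50 mm and 8.59 degrees, less where a joint would pass 70% of its speed; a pose out of reach is approached as far as the arm can. A call with a gripper value outside its range is refused whole. The fingers move at their own pace and stop on an object; the grip force is fixed at half the most. Time passes only in rows, so rows that repeat a pose let the fingers close, or fill a call up. It gives the time, the measured TCP pose, the force, the opening and the grip force at its end, in the units of the state.
- arm.observe(): the state, without advancing time (a new reading comes with each control period).
- capture(name): name is "side" or "top"; returns a dict with "image" (480x640x3 uint8, red, green, blue), "vertical_fov" (degrees; the focal length in pixels is half the picture's height over the tangent of half this angle, whatever the lens; pixels are square), "cx", "cy" (the principal point, pixels), "world_to_cam" (4x4, takes a point from world to camera coordinates). Camera axes: x right, y up, looking along -z (the intrinsics and any distortion apply to the point x, -y, -z); pixel columns grow to the right and rows downward; lengths in m; the calibration is good to about 2 mm. A picture is of the moment at which its call begins. There is no depth.
- arm.sign_off(): hands the job in; it is judged then, once.
Trained networks look in a picture, given as the dict that the camera call returned (one of the last four; its "shot" number tells which), for a name from the list of things; names that differ only in an ending like _2 or _b are one class to them, and where a whole thing is asked for, a point or a joint stands for the part that bears it (a point fixed in the world has none). Each returns a list of dicts, best first, with "score" (0 to 1); they miss things now and then, are a little off and sometimes report something else, mostly with a low value. They report only what shows in the picture. A call takes as long as a camera call.
- nets.spot_in(thing, picture): "location" ([column, row] in pixels, amid what is visible of it).
- nets.mark_of(thing, picture): "location" ([column, row] in pixels: a listed point, or the origin of a listed thing).
The state is a dict: "t": time; "qpos": joint angles; "qd": joint speeds; "tau": joint torques, N m; "eef_pos": TCP position; "orientation": TCP orientation; "ft_force": force on the tool from outside, world axes, zero at the start; "ft_torque": the same for the moment, N m; "finger_gap": opening from 0.0 (shut) to 1.0 (fully open); "grip_force": force on a finger pad.
Only numpy, scipy, OpenCV 4.12 (cv2) and the standard library are available. Lean on these libraries where they do the work, as an engineer would, in place of code of your own. Each camera call takes 0.05 s, during which the arm holds its last target. There are 200 camera calls.

## Working session

There is one attempt and no reset: what is moved stays moved. The work goes in short steps, Python scripts to look and compute and a tool call to move; the robot and the scene stay as the last step left them, time stands still between calls to the robot, and variables do not carry over. Pictures are saved under pics/ and viewed, at most 14 in all, crops included, and the job is handed in when it is done.

Besides the shell and the picture viewer there is one more tool, called as name(argument=value, ...) on one line, values as JSON. apply_moves: Moves the arm, as the interface text tells. Its arguments: {"type":"object","properties":{"offset":{"type":"array","items":{"type":"array","items":{"type":"number"}}},"twist":{"type":"array","items":{"type":"array","items":{"type":"number"}}},"fingers":{"type":"array","items":{"type":"number"}}},"required":["offset","twist","fingers"]}

```bash
mkdir -p pics
cat > h.py <<'E'
import numpy as np, cv2
from scipy.optimize import least_squares
from cell import arm, capture, nets
def proj(c,P):
    p=np.c_[np.atleast_2d(P),np.ones(len(np.atleast_2d(P)))]@np.array(c["world_to_cam"]).T
    f=240/np.tan(np.radians(c["vertical_fov"])/2)
    return np.c_[c["cx"]+f*p[:,0]/-p[:,2], c["cy"]-f*p[:,1]/-p[:,2]]
def atz(c,px,z):
    f=240/np.tan(np.radians(c["vertical_fov"])/2)
    W=np.linalg.inv(np.array(c["world_to_cam"])); d=W[:3,:3]@np.array([(px[0]-c["cx"])/f,-(px[1]-c["cy"])/f,-1.])
    o=W[:3,3]; return o+d*(z-o[2])/d[2]
def save(c,n): cv2.imwrite(f"pics/{n}.png",c["image"][:,:,::-1])
E
python3 - <<'E'
from h import *
s=arm.observe(); print({k:np.round(v,3).tolist() for k,v in s.items()})
zs=dict(carousel=0,window=.041,opening=.041,post=.075,compartment_4=.013,bottle_mid=.0415,glue_red=0,blue_mid=.0415,teal_pot=0,sanding_block=0)
for n in("side","top"):
    c=capture(n); save(c,n+"0"); print(n,{k:np.round(v,3).tolist() for k,v in c.items() if k not in("image",)})
    for t,z in zs.items():
        for m in nets.mark_of(t,c)[:6 if t=="post" else 2]: print(t,round(m["score"],2),np.round(m["location"],1),np.round(atz(c,m["location"],z),4)[:2])
E
```

```text
{'t': 0.0, 'qpos': [-1.25, 0.378, 0.08, 1.274, -0.0, 1.461], 'qd': [-0.001, -0.002, -0.002, -0.0, -0.0, 0.001], 'tau': [0.0, -46.361, 26.987, 0.021, -0.0, 0.0], 'eef_pos': [0.24, -0.522, 0.23], 'orientation': [-3.067, -0.671, 0.0], 'ft_force': [0.483, -0.445, -0.713], 'ft_torque': [-0.045, -0.046, -0.042], 'grip_force': 0.0, 'finger_gap': 1.002}
side {'vertical_fov': 55.234, 'cx': 318.802, 'cy': 237.285, 'world_to_cam': [[-1.0, 0.024, -0.017, 0.516], [-0.027, -0.499, 0.866, -0.006], [0.013, 0.866, 0.499, -1.083], [0.0, 0.0, 0.0, 1.0]], 'shot': 1}
carousel 0.61 [298.8 225.9] [ 0.5644 -0.1006]
carousel 0.43 [310.3 266.3] [0.5368 0.0857]
window 0.97 [266.8 209.3] [ 0.6437 -0.1171]
window 0.54 [314.3 209.7] [ 0.5241 -0.1079]
opening 0.74 [312.7 207. ] [ 0.5279 -0.1235]
post 0.68 [297.1 214.1] [ 0.5643 -0.0194]
compartment_4 0.89 [288.2 223.8] [ 0.5902 -0.0891]
compartment_4 0.58 [269.6 208.1] [ 0.6429 -0.1806]
bottle_mid 0.83 [311.  266.8] [0.5348 0.1503]
bottle_mid 0.49 [381.  304.9] [0.4116 0.2785]
glue_red 0.82 [311.1 283.2] [0.5356 0.1488]
blue_mid 0.91 [309.5 319.6] [0.5389 0.3128]
teal_pot 0.43 [263.4 274. ] [0.6371 0.1105]
sanding_block 0.56 [382.7 304.1] [0.3985 0.2241]
top {'vertical_fov': 54.61, 'cx': 319.987, 'cy': 244.821, 'world_to_cam': [[-0.013, -1.0, 0.002, 0.097], [0.998, -0.012, 0.066, -0.538], [-0.066, 0.003, 0.998, -0.884], [0.0, 0.0, 0.0, 1.0]], 'shot': 2}
carousel 0.72 [425.  227.4] [ 0.572  -0.1189]
window 0.85 [435.  187.1] [ 0.6448 -0.1307]
opening 0.56 [434.2 247.1] [ 0.5303 -0.1258]
post 0.82 [382.7 232.5] [ 0.5561 -0.0244]
post 0.27 [251.6 310.2] [0.4187 0.2146]
compartment_4 0.72 [286.2 244.3] [0.541  0.1558]
bottle_mid 0.61 [288.1 242. ] [0.5433 0.1502]
glue_red 0.66 [286.9 244.3] [0.5418 0.1553]
glue_red 0.41 [434.9 187.3] [ 0.6522 -0.1409]
blue_mid 0.49 [201.3 244.9] [0.5399 0.3141]
teal_pot 0.72 [309.8 193.7] [0.6423 0.1089]
sanding_block 0.93 [251.8 312.5] [0.4088 0.2251]
```

View pics/top0.png

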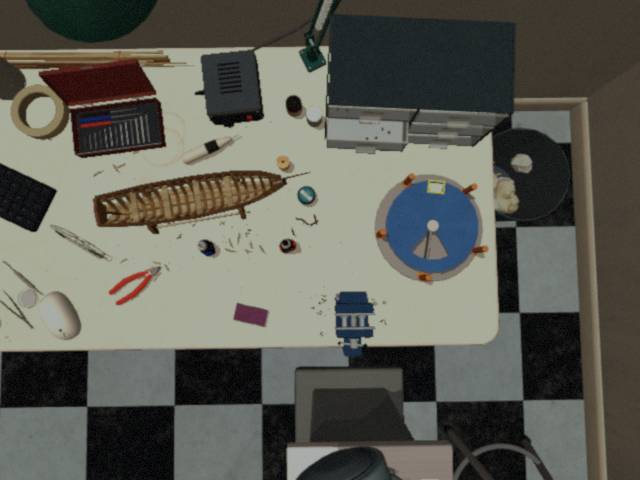

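View pics/side0.png

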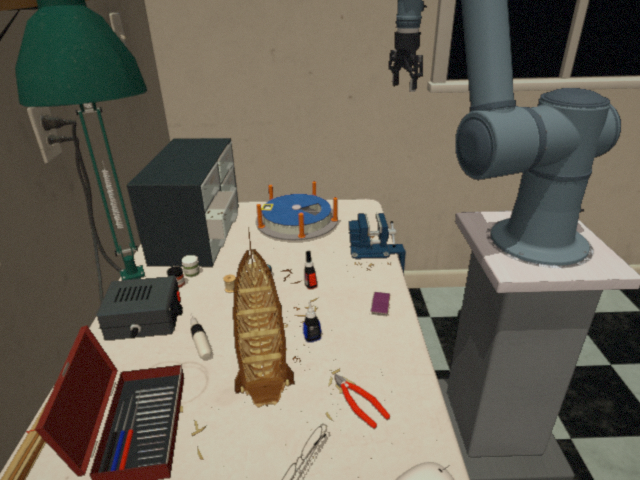

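The top view shows the carousel at about (432,226) with its window at (435,187), the red-grip bottle at (288,245), and the blue one at (206,247). The side view agrees. Next I'll fit the posts and read the number.

```bash
cat >> h.py <<'E'
def orange(c):
    hsv=cv2.cvtColor(c["image"],cv2.COLOR_RGB2HSV)
    return cv2.inRange(hsv,(5,150,110),(18,255,255))
def fitc(cs,x0):
    """fit axle x,y and post phase by the orange blobs (middle of the visible post)"""
    obs=[]
    for c in cs:
        n,l,st,ce=cv2.connectedComponentsWithStats(orange(c)); uv=proj(c,[[x0[0],x0[1],.05]])[0]
        obs.append(np.array([ce[i] for i in range(1,n) if st[i,4]>8 and np.hypot(*(ce[i]-uv))<75]))
    def res(p):
        r=[]
        for c,o in zip(cs,obs):
            a=p[2]+np.arange(5)*2*np.pi/5
            z=.046
            q=proj(c,np.c_[p[0]+.099*np.cos(a),p[1]+.099*np.sin(a),np.full(5,z)])
            d=o[:,None]-q[None]; j=np.argmin((d**2).sum(2),1)
            r.append(d[np.arange(len(o)),j].ravel())
        return np.concatenate(r)
    best=min((least_squares(res,[*x0,t],loss="soft_l1") for t in np.arange(0,1.25,.2)),key=lambda s:s.cost)
    return best,[len(o) for o in obs],res(best.x)
def yaw_win(c,xy):
    hsv=cv2.cvtColor(c["image"],cv2.COLOR_RGB2HSV); m=cv2.inRange(hsv,(24,120,120),(35,255,255))
    uv=proj(c,[[*xy,.04]])[0]; yy,xx=np.nonzero(m); k=np.hypot(xx-uv[0],yy-uv[1])<70
    q=[xx[k].mean(),yy[k].mean()]; w=atz(c,q,.041); d=w[:2]-xy
    return q,w,np.hypot(*d),np.arctan2(d[1],d[0])
E
python3 - <<'E'
from h import *
a=capture("side");b=capture("top")
for cs in([a,b],[a],[b]):
    s,n,r=fitc(cs,[.571,-.126]); print(np.round(s.x,4),n,s.cost.round(2),np.round(r,1))
    for c in(a,b): print([np.round(v,3) for v in yaw_win(c,s.x[:2])])
# blue cover ellipse
for c in(a,b):
    hsv=cv2.cvtColor(c["image"],cv2.COLOR_RGB2HSV); m=cv2.inRange(hsv,(100,120,60),(118,255,255))
    n,l,st,ce=cv2.connectedComponentsWithStats(m); i=1+np.argmax(st[1:,4]); h=cv2.convexHull(np.argwhere(l==i)[:,::-1].astype(np.int32))
    P=np.array([atz(c,p,.041)[:2] for p in h[:,0]]); print(st[i],cv2.minEnclosingCircle(P.astype(np.float32)),P.min(0),P.max(0))
im=b["image"];t=cv2.resize(im[165:285,370:495],None,fx=4.6,fy=4.6,interpolation=3)
u=cv2.resize(im[175:200,420:450],None,fx=12,fy=12,interpolation=3);v=np.zeros((600,800,3),np.uint8)
t=cv2.resize(t,(440,422));v[:422,:440]=t;v[:300,440:800]=u
w=cv2.resize(a["image"][180:240,250:345],None,fx=3.7,fy=3.7,interpolation=3);v[310:310+w.shape[0],445:445+w.shape[1]]=w
w=cv2.resize(im[230:260,270:305],None,fx=5,fy=5,interpolation=3);v[430:580,0:175]=w
cv2.imwrite("pics/c1.png",v[:,:,::-1])
E
```

```text
[ 0.5713 -0.1259  0.4624] [6, 7] 95.97 [ 0.9 -3.1  0.6 -3.1  0.2  2.9  0.6  2.4  0.1  2.5 10.  52.1  1.5 -2.9
 -4.5  5.6  3.2 -2.1 -0.8 -0.2  2.7 -0.3 -6.4 -3.4  0.8  0.1]
[array([266.308, 206.269]), array([ 0.646, -0.135,  0.041]), np.float64(0.075), np.float64(-0.116)]
[array([435.714, 185.714]), array([ 0.647, -0.132,  0.041]), np.float64(0.076), np.float64(-0.082)]
[ 0.5692 -0.1137  0.4611] [6] 65.78 [-0.  -4.9  0.  -5.  -0.9  0.7  0.2  0.1 -0.7 -0.   9.2 49.6]
[array([266.308, 206.269]), array([ 0.646, -0.135,  0.041]), np.float64(0.08), np.float64(-0.265)]
[array([435.714, 185.714]), array([ 0.647, -0.132,  0.041]), np.float64(0.08), np.float64(-0.231)]
[ 0.5728 -0.127   0.4603] [7] 24.32 [ 0.8 -2.1 -5.2  6.4  2.6 -1.4 -1.4  0.7  2.2  0.4 -6.9 -2.6  0.4  0.9]
[array([266.308, 206.269]), array([ 0.646, -0.135,  0.041]), np.float64(0.074), np.float64(-0.103)]
[array([435.714, 185.714]), array([ 0.647, -0.132,  0.041]), np.float64(0.075), np.float64(-0.069)]
[ 263  194   68   31 1277] ((0.5702532529830933, -0.11901093274354935), 0.08777385950088501) [ 0.48469886 -0.20581782] [ 0.65248822 -0.03462936]
[ 387  182   91   90 5349] ((0.5715622305870056, -0.12232336401939392), 0.08721165359020233) [ 0.48523449 -0.20861075] [ 0.65495614 -0.03727809]
```

View pics/c1.png

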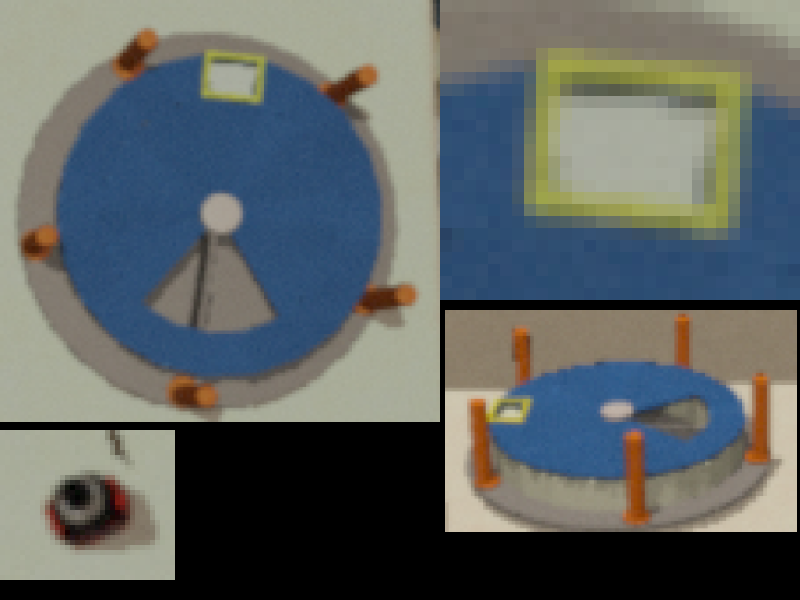

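The window currently shows a blank stretch between two numerals, so the drum is at about 0.59 rad mod 1.2566. I'll straddle the post at (0.557, -0.024) loosely and turn it.

apply_moves(offset=[[0.021, 0.033, 0], [0.042, 0.066, 0], [0.063, 0.1, 0], [0.084, 0.133, 0], [0.106, 0.166, 0]], twist=[[0, 0, 5], [0, 0, 10], [0, 0, 15], [0, 0, 20], [0, 0, 25]], fingers=[-0.4, -0.4, -0.4, -0.4, -0.4])

```text
t: 1.7
eef_pos: [0.3467, -0.3552, 0.2315]
orientation: [2.848, 1.324, 0.0]
ft_force: [0.5, -0.6, 1.3]
finger_gap: 0.301
grip_force: 0.0
```

apply_moves(offset=[[0.021, 0.033, 0], [0.042, 0.066, 0], [0.063, 0.1, 0], [0.084, 0.133, 0], [0.106, 0.166, 0]], twist=[[0, 0, 5], [0, 0, 10], [0, 0, 15], [0, 0, 20], [0, 0, 25]], fingers=[-0.4, -0.4, -0.4, -0.4, -0.4])

```text
t: 2.2
eef_pos: [0.4527, -0.189, 0.2316]
orientation: [2.494, 1.91, 0.0]
ft_force: [0.3, -0.4, 0.7]
finger_gap: 0.301
grip_force: 0.0
```

apply_moves(offset=[[0.021, 0.033, -0.015], [0.042, 0.066, -0.03], [0.063, 0.1, -0.05], [0.084, 0.133, -0.07], [0.105, 0.166, -0.09]], twist=[[0, 0, 5], [0, 0, 10], [0, 0, 15], [0, 0, 20], [0, 0, 24]], fingers=[-0.4, -0.4, -0.4, -0.4, -0.4])

```text
t: 2.7
eef_pos: [0.558, -0.023, 0.1408]
orientation: [2.042, 2.386, 0.001]
ft_force: [0.7, -0.4, -0.6]
finger_gap: 0.302
grip_force: 0.0
```

apply_moves(offset=[[0, 0, -0.03], [0, 0, -0.05], [0, 0, -0.058], [0, 0, -0.066], [0, 0, -0.074]], twist=[[0, 0, 0], [0, 0, 0], [0, 0, 0], [0, 0, 0], [0, 0, 0]], fingers=[-0.4, -0.4, -0.4, -0.4, -0.4])

```text
t: 3.2
eef_pos: [0.5579, -0.0249, 0.0678]
orientation: [2.046, 2.381, 0.002]
ft_force: [-0.2, 0.3, -0.4]
finger_gap: 0.296
grip_force: 0.0
```

Run:
```python
from h import *
a=capture("side");b=capture("top"); print(arm.observe()["eef_pos"],arm.observe()["ft_force"])
v=np.zeros((600,800,3),np.uint8)
v[:,:400]=cv2.resize(b["image"][185:275,360:420],(400,600),interpolation=3)
v[:,400:]=cv2.resize(a["image"][160:250,265:325],(400,600),interpolation=3)
cv2.imwrite("pics/c2.png",v[:,:,::-1])
```

```text
[ 0.55693465 -0.02476885  0.06704093] [0.34749851 0.84772193 0.23682058]
```

View pics/c2.png

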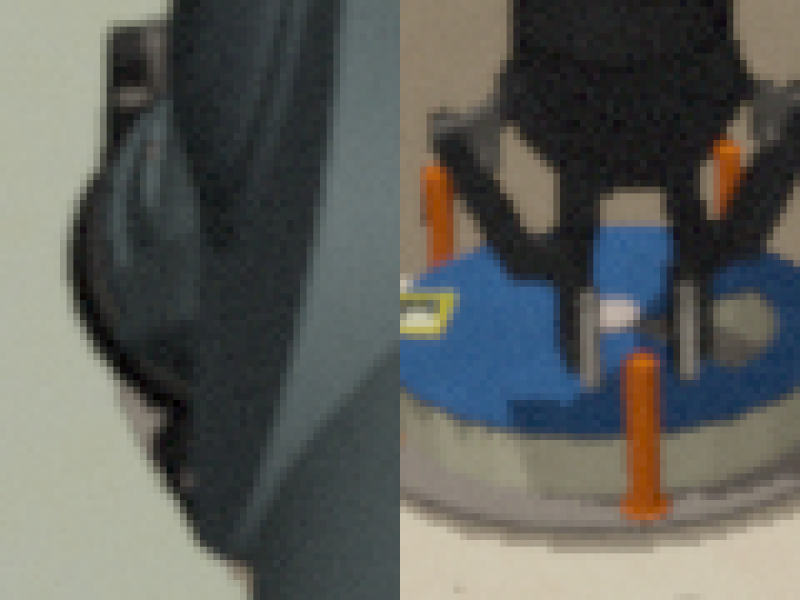

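The side crop shows the fingers on both sides of the post at column 640, with the tips just over its top. I'll lower further, narrow the gap, then turn anticlockwise.

apply_moves(offset=[[0, 0, -0.005], [0, 0, -0.01], [0, 0, -0.015], [0, 0, -0.015], [0, 0, -0.015]], twist=[[0, 0, 0], [0, 0, 0], [0, 0, 0], [0, 0, 0], [0, 0, 0]], fingers=[-0.4, -0.4, -0.4, -0.6, -0.6])

```text
t: 3.8
eef_pos: [0.557, -0.0245, 0.0522]
orientation: [-2.047, -2.383, 0.0]
ft_force: [-0.1, -0.6, -0.1]
finger_gap: 0.198
grip_force: 0.0
```

apply_moves(offset=[[-0.0133, -0.0029, 0], [-0.0261, -0.0076, 0], [-0.0382, -0.0141, 0], [-0.0492, -0.0221, 0], [-0.059, -0.0316, 0]], twist=[[0, 0, 7.9], [0, 0, 15.8], [0, 0, 23.7], [0, 0, 31.6], [0, 0, 39.5]], fingers=[-0.6, -0.6, -0.6, -0.6, -0.6])

```text
t: 4.3
eef_pos: [0.4984, -0.0555, 0.0529]
orientation: [1.111, 2.937, 0.003]
ft_force: [1.0, 1.6, -0.6]
finger_gap: 0.198
grip_force: 1.1
```

```bash
cat > look.py <<'E'
import sys
from h import *
a=capture("side");b=capture("top"); s=arm.observe(); print(s["t"],s["eef_pos"],s["ft_force"],s["finger_gap"])
v=np.zeros((600,800,3),np.uint8)
im=b["image"]
v[:300,:360]=cv2.resize(im[175:200,420:450],(360,300),interpolation=3)
w=cv2.resize(im[165:285,370:495],(440,422),interpolation=3);v[:422,360:800]=w
w=cv2.resize(a["image"][180:240,250:345],(360,228),interpolation=3);v[310:538,:360]=w
cv2.imwrite(f"pics/{sys.argv[1]}.png",v[:,:,::-1])
E
python3 look.py c3
```

```text
4.4 [ 0.49723525 -0.05664193  0.05258058] [-0.1614279  -0.06256861  0.23771459] 0.20201313649592426
```

View pics/c3.png

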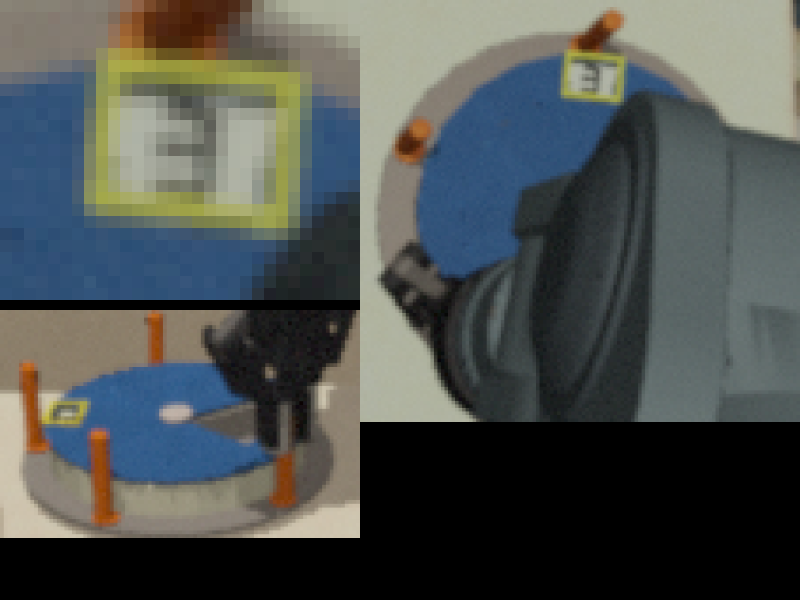

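The numeral reads as 3, almost central and about 1 mm to the left. Number 4 is another 72° anticlockwise, so I'll turn slightly less than that.

apply_moves(offset=[[-0.0076, -0.0096, 0], [-0.014, -0.0201, 0], [-0.0191, -0.0312, 0], [-0.0227, -0.0428, 0], [-0.0249, -0.0548, 0]], twist=[[0, 0, 7.1], [0, 0, 14.2], [0, 0, 21.3], [0, 0, 28.3], [0, 0, 35.4]], fingers=[-0.6, -0.6, -0.6, -0.6, -0.6])

```text
t: 4.9
eef_pos: [0.4735, -0.1104, 0.0525]
orientation: [0.172, 3.137, 0.003]
ft_force: [0.4, 2.3, 1.6]
finger_gap: 0.198
grip_force: 1.0
```

apply_moves(offset=[[-0.0007, -0.0123, 0], [0.0002, -0.0245, 0], [0.0025, -0.0364, 0], [0.0063, -0.048, 0], [0.0115, -0.0591, 0]], twist=[[0, 0, 7.1], [0, 0, 14.2], [0, 0, 21.2], [0, 0, 28.3], [0, 0, 35.4]], fingers=[-0.6, -0.6, -0.6, -0.6, -0.6])

```text
t: 5.4
eef_pos: [0.4846, -0.1696, 0.0523]
orientation: [0.789, -3.04, -0.003]
ft_force: [-0.4, 1.6, 1.1]
finger_gap: 0.2
grip_force: 1.0
```

```bash
python3 look.py c4
```

```text
5.5 [ 0.48620727 -0.17113601  0.05262314] [ 0.25301632 -0.14692331 -0.03098342] 0.19563578400341988
```

View pics/c4.png

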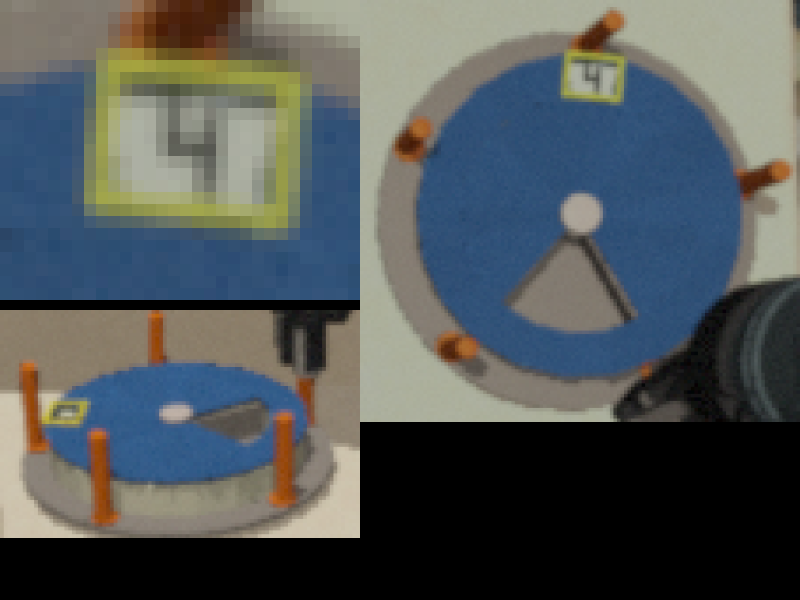

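Number 4 is in the window: the numeral is at zoom column 190 and the frame centre at 195. I'll check the centring with the parallax taken out.

Run:
```python
from h import *
b=capture("top");a=capture("side")
P=np.array([atz(b,p,.075)[:2] for p in [(441.6,170.7),(387.6,201.9),(489,213.6),(400.4,263.9)]])
k=np.array([0,1,4,2])*2*np.pi/5
f=lambda p:(np.c_[p[0]+.099*np.cos(p[2]+k),p[1]+.099*np.sin(p[2]+k)]-P).ravel()
s=least_squares(f,[.57,-.122,-.1]);print(s.x,np.round(f(s.x),4))
# window corners by yellow mask, top
hsv=cv2.cvtColor(b["image"],cv2.COLOR_RGB2HSV);m=cv2.inRange(hsv,(22,90,90),(38,255,255));m[:,:425]=0;m[:,447:]=0;m[:175]=0;m[202:]=0
pts=np.argwhere(m>0)[:,::-1].astype(np.float32);r=cv2.minAreaRect(pts);print(r)
w=atz(b,r[0],.041)[:2];C=s.x[:2];print("win",w,np.hypot(*(w-C)),np.arctan2(*(w-C)[::-1]))
bx=np.array([atz(b,p,.041)[:2] for p in cv2.boxPoints(r)]);e=bx-np.roll(bx,1,0);print(np.round(np.hypot(*e.T),4),np.degrees(np.arctan2(e[:,1],e[:,0])))
# numeral dark pixels inside window
g=cv2.cvtColor(b["image"],cv2.COLOR_RGB2GRAY)[179:194,427:446];print(g)
hs=cv2.inRange(hsv,(100,120,60),(118,255,255));
for t,z in(("opening",.041),("window",.041),("compartment_4",.013),("bottle_mid",.0415),("glue_red",0),("carousel",0)):
  for n,c in(("t",b),("s",a)):
    for q in nets.mark_of(t,c)[:1]:print(n,t,round(q["score"],2),np.round(atz(c,q["location"],z),4)[:2],np.round(q["location"],1))
```

```text
[ 0.57021343 -0.12290462 -0.12711186] [-0.0003 -0.0004  0.0004  0.0011  0.0003 -0.0009 -0.0004  0.0002]
((435.8115234375, 186.07376098632812), (16.6585750579834, 13.761433601379395), 5.194429397583008)
win [ 0.64678008 -0.13228898] 0.07713960950422023 -0.12195625875545647
[0.0317 0.0266 0.0318 0.0266] [ 84.04698165  -6.73291654 -95.9598507  173.13205806]
[[117 129 136 135 134 112  92  84  79  82  83  84  85  89  82  84  94 108
  121]
 [102 136 150 153 150 145 140 137 137 140 135 127 127 121 117 109 103 110
  113]
 [ 96 136 146 129 118 117 120 121 126 129 134 140 143 148 146 145 144 139
  127]
 [ 95 135 143 117 103  94  87  80  91 100 104 112 121 122 121 126 143 148
  125]
 [ 97 139 158 157 153 150 127 106 127 138 126 126 119 110 102 101 137 146
  114]
 [105 144 165 170 171 168 143 114 147 152 128 139 156 155 153 144 150 144
  109]
 [110 146 167 172 171 171 141 106 145 146 113 140 169 171 171 161 154 140
   99]
 [118 149 166 173 173 169 139  94 127 123  99 144 171 173 171 154 148 136
   98]
 [122 146 166 171 172 171 143  97  98  89  85 141 170 173 170 147 141 136
   98]
 [125 145 153 
[... 345 characters left out ...]
54 154 152 157 163 163 155 151 147 121
   84]
 [ 84  91  88  94  99 107 111 113 117 117 121 121 124 131 143 148 135 111
   83]]
t opening 0.7 [ 0.5326 -0.1185] [430.3 245.9]
s opening 0.74 [ 0.527  -0.1206] [313.1 207.5]
t window 0.64 [ 0.5612 -0.1125] [426.7 230.9]
s window 0.6 [ 0.6468 -0.1281] [265.9 207.4]
t compartment_4 0.59 [ 0.5323 -0.119 ] [427.1 247. ]
s compartment_4 0.68 [ 0.5324 -0.1062] [311.3 220. ]
t bottle_mid 0.58 [0.5443 0.1524] [286.9 241.5]
s bottle_mid 0.8 [0.5333 0.1611] [311.8 269.8]
t glue_red 0.62 [0.5393 0.1603] [284.4 245.6]
s glue_red 0.79 [0.5351 0.1607] [311.4 286.6]
t carousel 0.74 [ 0.575  -0.1234] [427.2 225.9]
s carousel 0.56 [ 0.5708 -0.1177] [296.4 222.8]
```

Post phase is -0.127 and window angle -0.122, so it's centred within 0.3°. I'll release, lift, and measure the bottle.

apply_moves(offset=[[0, 0, 0], [0, 0, 0], [0, 0, 0.03], [0, 0, 0.08], [0, 0, 0.12]], twist=[[0, 0, 0], [0, 0, 0], [0, 0, 0], [0, 0, 0], [0, 0, 0]], fingers=[-0.45, -0.45, -0.45, -0.45, -0.45])

```text
t: 6.7
eef_pos: [0.4846, -0.1699, 0.1741]
orientation: [0.786, -3.042, -0.0]
ft_force: [1.0, -0.1, 0.6]
finger_gap: 0.269
grip_force: 0.0
```

```bash
cat > bot.py <<'E'
from h import *
from scipy.optimize import minimize
def model(c,p,sil):
    x,y,t=p; R=np.array([[np.cos(t),-np.sin(t)],[np.sin(t),np.cos(t)]]); m=np.zeros(sil.shape,np.uint8)
    def hull(q): 
        q=proj(c,np.c_[np.array(q)[:,:2]@R.T+[x,y],np.array(q)[:,2]]); q=(q-off+.5)*S
        cv2.fillConvexPoly(m,cv2.convexHull((q*16).astype(np.int32)),255,shift=4)
    off=c["off"];S=8
    a=np.linspace(0,2*np.pi,16)
    def ell(rx,ry,z): # superellipse
        u,w=np.cos(a),np.sin(a); return np.c_[rx*np.sign(u)*abs(u)**.5,ry*np.sign(w)*abs(w)**.5,np.full(16,z)]
    hull(np.r_[ell(.012,.015,0),ell(.012,.015,.053)])
    hull(np.r_[ell(.011,.013,.053),np.c_[.006*np.cos(a),.006*np.sin(a),np.full(16,.062)]])
    hull(np.r_[np.c_[.006*np.cos(a),.006*np.sin(a),np.full(16,.055)],np.c_[.006*np.cos(a),.006*np.sin(a),np.full(16,.083)]])
    return m
def find(c,ctr,h=26):
    o=np.array([int(ctr[0])-h,int(ctr[1])-h]); c["off"]=o
    im=c["image"][o[1]:o[1]+2*h,o[0]:o[0]+2*h].astype(np.uint8)
    im=cv2.resize(im,None,fx=8,fy=8,interpolation=cv2.INTER_LINEAR); 
    red=(im[:,:,0].astype(int)-im[:,:,1]>50); dark=im.max(2)<75
    s=((red|dark)*255).astype(np.uint8); n,l,st,ce=cv2.connectedComponentsWithStats(s); mid=np.hypot(*(ce[1:]-h*8).T)
    i=1+np.argmax(st[1:,4]*(mid<12*8)); return ((l==i)*255).astype(np.uint8),im,red
E
python3 - <<'E'
from bot import *
a=capture("side");b=capture("top")
sa,ia,ra=find(a,(311,270));sb,ib,rb=find(b,(288,245))
def cost(p,only=None):
    r=0
    for c,s in((a,sa),(b,sb)):
        if only is not None and c is not only: continue
        m=model(c,p,s); r+=1-(m&s>0).sum()/((m|s)>0).sum()
    return r
for only in(None,a,b):
    best=min((minimize(cost,[.54,.152,t],args=(only,),method="Nelder-Mead",options=dict(initial_simplex=[[.54,.152,t],[.548,.152,t],[.54,.16,t],[.54,.152,t+.3]],maxiter=150)) for t in(-.6,-.2,.2,.6)),key=lambda r:r.fun)
    print(np.round(best.x,4),best.fun)
    if only is None: P=best.x
for n,(c,s,im,rr) in dict(a=(a,sa,ia,ra),b=(b,sb,ib,rb)).items():
    for mm,col in((s,(0,255,0)),(model(c,P,s),(255,255,0))):
        k,_=cv2.findContours(mm,0,2); cv2.drawContours(im,k,-1,col,1)
v=np.hstack([cv2.resize(ia,(400,400)),cv2.resize(ib,(400,400))]);cv2.imwrite("pics/c5.png",v[:,:,::-1])
E
```

```text
[ 0.5361  0.1511 -0.0053] 1.1733946774016644
[ 0.5363  0.1491 -0.0063] 0.5516673685822582
[0.5357 0.15   0.6712] 0.6165450810963949
```

View pics/c5.png

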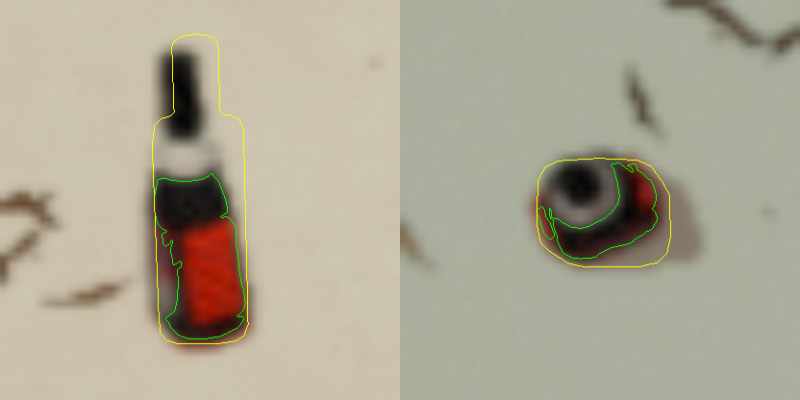

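The crops show the bottle centred near (0.5365, 0.1515) with a yaw of about 20°; its red end is turned slightly toward -x. I'll move above it and close along its 24 mm thickness.

apply_moves(offset=[[0.0035, 0.0215, 0], [0.007, 0.043, 0], [0.01, 0.0645, 0], [0.014, 0.086, 0], [0.0175, 0.1075, 0]], twist=[[0, 0, -6.6], [0, 0, -13.2], [0, 0, -19.8], [0, 0, -26.4], [0, 0, -33]], fingers=[0.3, 0.3, 0.3, 0.3, 0.3])

```text
t: 7.3
eef_pos: [0.502, -0.0616, 0.1716]
orientation: [-0.118, -3.139, -0.0]
ft_force: [0.4, -0.4, -0.3]
finger_gap: 0.649
grip_force: 0.0
```

apply_moves(offset=[[0.0035, 0.0215, 0], [0.007, 0.043, 0], [0.01, 0.0645, 0], [0.014, 0.086, 0], [0.0175, 0.1075, 0]], twist=[[0, 0, -6.6], [0, 0, -13.2], [0, 0, -19.8], [0, 0, -26.4], [0, 0, -33]], fingers=[0.3, 0.3, 0.3, 0.3, 0.3])

```text
t: 7.8
eef_pos: [0.5195, 0.0459, 0.1716]
orientation: [-1.004, -2.976, 0.0]
ft_force: [0.7, -0.8, 0.8]
finger_gap: 0.649
grip_force: 0.0
```

apply_moves(offset=[[0.0035, 0.0215, 0], [0.007, 0.043, 0], [0.01, 0.0645, 0], [0.014, 0.086, 0], [0.017, 0.1065, -0.03]], twist=[[0, 0, -6.6], [0, 0, -13.2], [0, 0, -19.8], [0, 0, -26.4], [0, 0, -33]], fingers=[0.3, 0.3, 0.3, 0.3, 0.3])

```text
t: 8.3
eef_pos: [0.5401, 0.153, 0.1451]
orientation: [1.805, 2.564, 0.009]
ft_force: [1.4, 0.7, -0.0]
finger_gap: 0.651
grip_force: 0.0
```

Run:
```python
from h import *
a=capture("side");s=arm.observe();print(s["eef_pos"],s["orientation"],s["qpos"],s["finger_gap"])
cv2.imwrite("pics/c6.png",cv2.resize(a["image"][190:310,251:371],(600,600),interpolation=3)[:,:,::-1])
```

```text
[0.53599197 0.15511097 0.13795539] [-1.80737670e+00 -2.56570486e+00 -7.33793792e-04] [ 0.16655485  0.38799131 -0.14924595  1.03551081  0.00258969  1.39394716] 0.6504574995005473
```

View pics/c6.png

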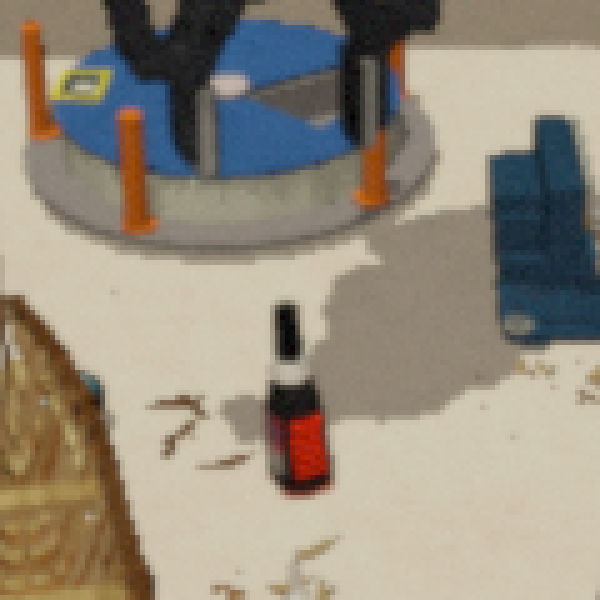

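The side crop shows the bottle at column 290, midway between the pads at columns 205 and 370. I'll descend and close.

apply_moves(offset=[[0, 0, -0.025], [0, 0, -0.05], [0, 0, -0.075], [0, 0, -0.1], [0, 0, -0.115]], twist=[[0, 0, 0], [0, 0, 0], [0, 0, 0], [0, 0, 0], [0, 0, 0]], fingers=[0.3, 0.3, 0.3, 0.3, 0.3])

```text
t: 8.85
eef_pos: [0.5347, 0.1509, 0.0247]
orientation: [-1.8, -2.572, 0.004]
ft_force: [0.3, 1.1, -0.2]
finger_gap: 0.65
grip_force: 0.0
```

apply_moves(offset=[[0, 0, 0], [0, 0, 0], [0, 0, 0], [0, 0, 0], [0, 0, 0]], twist=[[0, 0, 0], [0, 0, 0], [0, 0, 0], [0, 0, 0], [0, 0, 0]], fingers=[0.1, -0.1, -0.3, -0.6, -1])

```text
t: 9.35
eef_pos: [0.5379, 0.1516, 0.0288]
orientation: [1.801, 2.572, 0.003]
ft_force: [-0.2, -0.2, 5.9]
finger_gap: 0.212
grip_force: 58.7
```

apply_moves(offset=[[0, 0, 0], [0, 0, 0], [0, 0, 0], [0, 0, 0], [0, 0, 0]], twist=[[0, 0, 0], [0, 0, 0], [0, 0, 0], [0, 0, 0], [0, 0, 0]], fingers=[-1, -1, -1, -1, -1])

```text
t: 9.85
eef_pos: [0.538, 0.1517, 0.0287]
orientation: [1.801, 2.572, 0.003]
ft_force: [-1.3, -0.5, 5.9]
finger_gap: 0.211
grip_force: 58.9
```

Run:
```python
from h import *
a=capture("side");s=arm.observe();print(s["eef_pos"],s["orientation"],s["finger_gap"],s["grip_force"])
cv2.imwrite("pics/c7.png",cv2.resize(a["image"][220:300,271:351],(600,600),interpolation=3)[:,:,::-1])
```

```text
[0.53797425 0.15166337 0.02874726] [1.80101285 2.57150663 0.00298044] 0.210303774351166 58.88400422574705
```

View pics/c7.png

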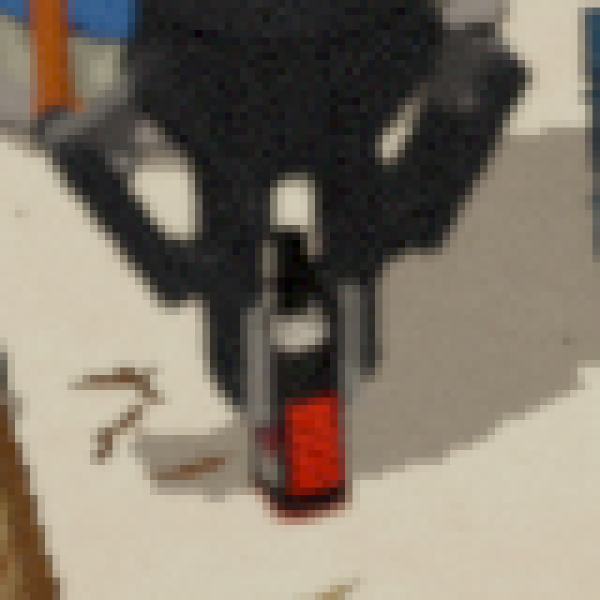

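Gripped at 59 N. I'll lift it and check the hang.

apply_moves(offset=[[0, 0, 0.01], [0, 0, 0.03], [0, 0, 0.06], [0, 0, 0.09], [0, 0, 0.12]], twist=[[0, 0, 0], [0, 0, 0], [0, 0, 0], [0, 0, 0], [0, 0, 0]], fingers=[-1, -1, -1, -1, -1])

```text
t: 10.4
eef_pos: [0.5363, 0.1514, 0.1489]
orientation: [-1.802, -2.573, 0.0]
ft_force: [0.3, -0.0, -0.9]
finger_gap: 0.208
grip_force: 58.9
```

Run:
```python
from h import *
a=capture("side");s=arm.observe();print(s["eef_pos"],s["orientation"],s["finger_gap"],s["grip_force"],s["qpos"])
e=np.array(s["eef_pos"]); o=proj(a,[e,e-[0,0,.0287]]);print(o)
u=int(o[1,0])-40;w=int(o[1,1])-55
print(u,w);cv2.imwrite("pics/c8.png",cv2.resize(a["image"][w:w+80,u:u+80],(600,600),interpolation=3)[:,:,::-1])
```

```text
[0.53936645 0.15201322 0.15434788] [1.7989006  2.56865042 0.00880565] 0.210165716797808 58.91626998083666 [ 1.61468884e-01  3.73577759e-01 -1.26518501e-01  1.06272843e+00
  7.37320371e-05  1.38336276e+00]
[[307.09793934 217.56640907]
 [307.53815412 230.82951135]]
267 175
```

View pics/c8.png

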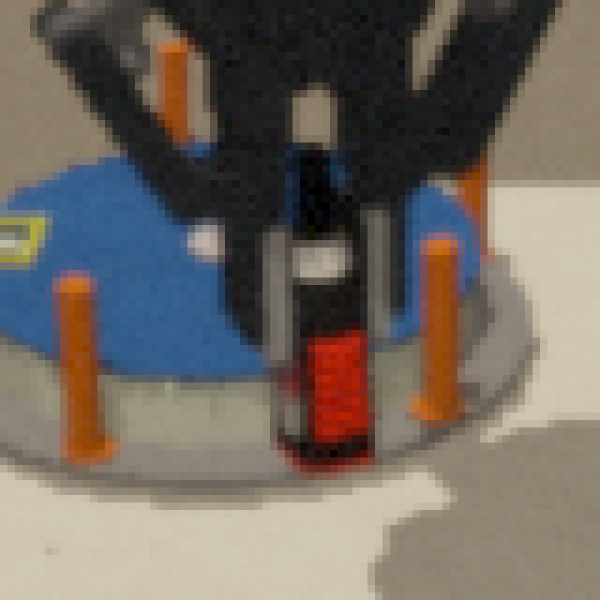

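The bottle hangs upright between the pads with its foot at about row 465. I'll carry it over the opening.

apply_moves(offset=[[-0.0007, -0.027, 0], [-0.0014, -0.054, 0], [-0.002, -0.081, 0], [-0.0027, -0.108, 0], [-0.0034, -0.135, 0]], twist=[[0, 0, 6.3], [0, 0, 12.6], [0, 0, 18.9], [0, 0, 25.2], [0, 0, 31.5]], fingers=[-1, -1, -1, -1, -1])

```text
t: 10.95
eef_pos: [0.5331, 0.0155, 0.1477]
orientation: [1.029, 2.968, 0.0]
ft_force: [-0.5, 0.4, 0.9]
finger_gap: 0.209
grip_force: 58.9
```

apply_moves(offset=[[-0.0007, -0.027, 0], [-0.0014, -0.054, 0], [-0.002, -0.081, 0], [-0.0027, -0.108, 0], [-0.0034, -0.1344, 0]], twist=[[0, 0, 6.3], [0, 0, 12.6], [0, 0, 18.9], [0, 0, 25.2], [0, 0, 31.5]], fingers=[-1, -1, -1, -1, -1])

```text
t: 11.45
eef_pos: [0.5297, -0.119, 0.1477]
orientation: [0.185, 3.136, 0.0]
ft_force: [0.2, 0.6, -0.0]
finger_gap: 0.215
grip_force: 58.9
```

apply_moves(offset=[[0, 0, 0], [0, 0, -0.015], [0, 0, -0.03], [0, 0, -0.05], [0, 0, -0.06]], twist=[[0, 0, 0], [0, 0, 0], [0, 0, 0], [0, 0, 0], [0, 0, 0]], fingers=[-1, -1, -1, -1, -1])

```text
t: 11.95
eef_pos: [0.5288, -0.1168, 0.086]
orientation: [-0.193, -3.133, -0.002]
ft_force: [-0.9, -0.6, -0.1]
finger_gap: 0.208
grip_force: 58.9
```

Run:
```python
from h import *
a=capture("side")
for i in range(3):
    s=arm.observe();print(s["eef_pos"],s["orientation"],s["grip_force"])
cv2.imwrite("pics/c9.png",cv2.resize(a["image"][150:250,245:365],(720,600),interpolation=3)[:,:,::-1])
print(proj(a,[[.530,-.1178,.041]]))
for t in("opening","bottle_mid","glue_red"):print(t,[(round(q["score"],2),np.round(q["location"],1)) for q in nets.mark_of(t,a)[:1]])
```

```text
[ 0.52810968 -0.1166596   0.08485518] [-1.92106211e-01 -3.13169875e+00 -2.35410151e-03] 58.90580479055643
[ 0.52810968 -0.1166596   0.08485518] [-1.92106211e-01 -3.13169875e+00 -2.35410151e-03] 58.90580479055643
[ 0.52810968 -0.1166596   0.08485518] [-1.92106211e-01 -3.13169875e+00 -2.35410151e-03] 58.90580479055643
[[311.91177673 208.0142616 ]]
opening [(0.91, array([316.3, 206.8]))]
bottle_mid [(0.46, array([315.2, 186.5]))]
glue_red [(0.7, array([314.1, 202.5]))]
```

View pics/c9.png

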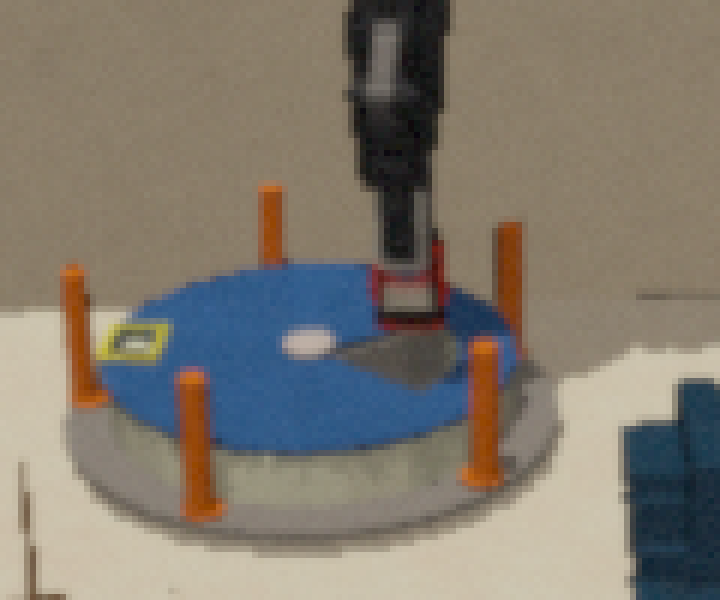

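The foot sits above the sector opening at (410,316), about 2 mm outward of target. I'll shift it inward and lower in.

apply_moves(offset=[[0.002, 0, 0], [0.002, 0, -0.012], [0.002, 0, -0.024], [0.002, 0, -0.034], [0.002, 0, -0.042]], twist=[[0, 0, 0], [0, 0, 0], [0, 0, 0], [0, 0, 0], [0, 0, 0]], fingers=[-1, -1, -1, -1, -1])

```text
t: 12.65
eef_pos: [0.531, -0.1176, 0.0437]
orientation: [-0.192, -3.134, -0.001]
ft_force: [-0.8, -0.4, 0.1]
finger_gap: 0.213
grip_force: 58.9
```

apply_moves(offset=[[0, 0, -0.001], [0, 0, -0.002], [0, 0, -0.003], [0, 0, -0.003], [0, 0, -0.003]], twist=[[0, 0, 0], [0, 0, 0], [0, 0, 0], [0, 0, 0], [0, 0, 0]], fingers=[-1, -1, -1, -1, -1])

```text
t: 13.15
eef_pos: [0.5323, -0.118, 0.0427]
orientation: [0.192, 3.135, -0.0]
ft_force: [0.4, 0.1, 0.4]
finger_gap: 0.212
grip_force: 58.9
```

apply_moves(offset=[[0, 0, -0.001], [0, 0, -0.001], [0, 0, -0.002], [0, 0, -0.002], [0, 0, -0.002]], twist=[[0, 0, 0], [0, 0, 0], [0, 0, 0], [0, 0, 0], [0, 0, 0]], fingers=[-1, -1, -1, -1, -1])

```text
t: 13.65
eef_pos: [0.5326, -0.1181, 0.0416]
orientation: [0.192, 3.134, -0.0]
ft_force: [-1.7, 1.2, 8.2]
finger_gap: 0.204
grip_force: 60.0
```

The foot is on the floor, with 8 N of contact. I'll open slowly and go straight up.

apply_moves(offset=[[0, 0, 0.001], [0, 0, 0.001], [0, 0, 0.001], [0, 0, 0.001], [0, 0, 0.001]], twist=[[0, 0, 0], [0, 0, 0], [0, 0, 0], [0, 0, 0], [0, 0, 0]], fingers=[-0.5, -0.4, -0.3, -0.2, -0.1])

```text
t: 14.15
eef_pos: [0.5318, -0.1178, 0.0411]
orientation: [-0.192, -3.135, -0.0]
ft_force: [-0.4, 0.2, 0.3]
finger_gap: 0.448
grip_force: 0.0
```

apply_moves(offset=[[0, 0, 0], [0, 0, 0.01], [0, 0, 0.04], [0, 0, 0.08], [0, 0, 0.12]], twist=[[0, 0, 0], [0, 0, 0], [0, 0, 0], [0, 0, 0], [0, 0, 0]], fingers=[-0.1, -0.1, -0.1, -0.1, -0.1])

```text
t: 14.65
eef_pos: [0.5314, -0.1177, 0.163]
orientation: [-0.192, -3.135, -0.0]
ft_force: [0.9, -1.7, 0.1]
finger_gap: 0.454
grip_force: 0.0
```

apply_moves(offset=[[-0.02, 0.04, 0.01], [-0.04, 0.08, 0.02], [-0.05, 0.12, 0.03], [-0.06, 0.16, 0.03], [-0.06, 0.2, 0.03]], twist=[[0, 0, 0], [0, 0, 0], [0, 0, 0], [0, 0, 0], [0, 0, 0]], fingers=[-0.1, -0.1, -0.1, -0.1, -0.1])

```text
t: 15.15
eef_pos: [0.4709, 0.0835, 0.1928]
orientation: [0.193, 3.134, 0.0]
ft_force: [-0.2, -0.7, -0.1]
finger_gap: 0.449
grip_force: 0.0
```

```bash
python3 look.py c10
```

```text
15.25 [0.47142942 0.08595378 0.19241035] [-0.20374985 -0.76789139  0.8725874 ] 0.4534868785477545
```

View pics/c10.png

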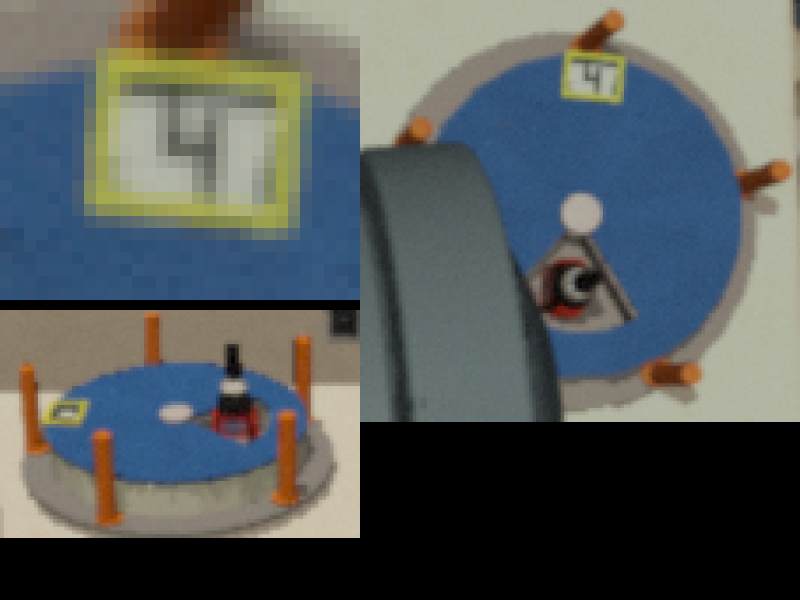

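The last picture shows the bottle upright, cap up, in the opening at (233,400), with the 4 still whole and central in the window. The arm is clear, so I'll hand the job in.

```bash
python3 -c "
from cell import arm
print(arm.sign_off())"
```

```text
the job is handed in; nothing more can be done
None
```

The carousel shows number 4 centred in its window, and the red-grip bottle was set down cap up in compartment 4 under the opening; the job is handed in, about 15 s on the robot's clock.

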